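# Dispense one vial cap and slide it into the capping bay

## Robot

A 6-joint arm with a two-finger parallel gripper is mounted at the origin on the work surface. World frame = base frame: x ahead of the robot, y to its left, z up, the work surface at z = 0. Lengths are in m, angles in degrees, forces in N, time in s.
With the tool pointing down it reaches from about 0.3 to 0.95 m from the base axis. Payload 3.1 kg.
Tool frame: the origin (TCP) lies midway between the tips of the shut fingers; the grasp point (between the pads) lies 19 mm behind it; z points along the fingers, x is the direction in which the jaws open and shut, and the axes are right-handed (so a half turn about z gives the same grasp; the last joint's range is limited). The gripper opens to 85 mm and grips with 20 to 120 N. Pads are 22 mm wide; open, the fingers measure 114 mm over their backs; the gripper's body (76 mm by 85 mm) begins 54 mm behind the grasp point. The pads swing forward as they close: fully open they stand 13 mm farther back than shut.
Start: joints at [69.001, 17.653, 93.61, -0, 68.738, -3.994], TCP at [0.183, 0.598, 0.231] pointing down, gripper open.
Joint ranges: [-175.34, 175.34], [-45.06, 112.39], [2.9, 150.54], [-68.45, 248.45], [3.09, 151.38], [-168.51, 168.51]. Speed limits (degrees/s): [159.86, 159.86, 180, 180, 180, 180].

## Interface

Orientations are given as [roll, pitch, yaw] about the fixed x, y, z axes, in that order (R = Rz(yaw) Ry(pitch) Rx(roll)).
In Python, from bench import arm gives the robot as it stands.
- The arm moves only by the tool drive_tool, never from a script. Its arguments are lists of equal length, an entry for each row: "offset": the shift along the tool's x, y, z in mm, a list of three; "rotation": the turn, a rotation vector about the tool's x, y, z in degrees, a list of three; "fingers": the opening, from 0 (shut) to 1 (fully open). In form: {"offset": [[tx, ty, tz], ...], "rotation": [[wx, wy, wz], ...], "fingers": [fingers, ...]}. A call has 1 to 10 rows; each row is the pose to reach, as a shift and turn from the pose commanded when the call began, along the tool's axes at that moment; what a row does not reach only later rows make up. A row lasts 1/8 s, in which the tool goes at most 62.5 mm and 10.7 degrees, less where a joint would pass 70% of its speed; a pose out of reach is approached as far as the arm can. A call with a gripper value outside its range is refused whole. The fingers move at their own pace and stop on an object; "force" is the grip in N (left out, the last holds). Time passes only in rows, so rows that repeat a pose let the fingers close. It gives the time, the measured TCP pose, the force and the opening at its end, in the units of the state.
- arm.read_state(): the state, without advancing time (a new reading comes with each control period).
- arm.capture(name): name is "scene" or "top" or "wrist"; returns the picture (420x560x3 uint8, red, green, blue); there is no depth.
- arm.camera_model(name): a dict with "mtx" (3x3 intrinsics, pixels), "world_to_cam" (4x4, takes a point from world to camera coordinates). Camera axes: x right, y up, looking along -z (the intrinsics and any distortion apply to the point x, -y, -z); pixel columns grow to the right and rows downward; lengths in m; the calibration is good to about 2 mm. A picture is of the moment at which its call begins: read the wrist's pose just before it. camera_model takes no time and is no camera call; for the wrist camera it gives the pose at the moment of the call.
- arm.finish_job(): hands the job in, once; it reports no verdict.
The state is a dict: "time_s": time; "joint_positions": joint angles; "joint_velocities": joint speeds; "joint_torque": joint torques, N m; "tcp_pos": TCP position; "tool_rot": TCP orientation; "force": force on the tool from outside, world axes, zero at the start; "ft_torque": the same for the moment, N m; "grip_width": finger opening in m.
Only numpy, scipy, OpenCV 4.12 (cv2) and the standard library are available. Lean on these libraries where they do the work, as an engineer would, in place of code of your own. Each camera call takes 0.05 s, during which the arm holds its last target.

## Task

Press the plunger of the cap dispenser all the way down and let it come back up, so that just one white cap comes out onto the bench. Then gently push that cap along the bench with the fingers until the whole of it lies between the two low rails of the capping bay, and move clear. Do not pick up or pinch the cap, keep the other caps in the dispenser, and leave the tube rack, the pot and the vial where they are.

Things in the scene. Friction and masses are not known exactly. Their poses are not given: they have to be found in the camera images.
- dispenser: Fixed cap dispenser. Origin on the bench on the magazine's axis; caps come out along its -x, z up. Magazine: clear box, x -24..24 mm, 51 mm wide, 48 mm tall, open at the top, holding the stack of three caps; outlet 17 mm high at the foot of its -x wall. Behind it a white housing x 24..110, 56 mm wide, 80 mm tall, with the plunger on top at x = 65, y = 0.
- outlet (a point): Point on the bench, 70 mm from the dispenser's origin along its -x, where the centre of an ejected cap comes to rest, within about 5 mm.
- plunger (a joint): Plunger travel, m: 0 up, 0.028 fully down. Spring return: about 2 N to start, 6 N fully down, then a hard stop. It drives a flat steel pusher (30 mm wide, 12 mm high) 2.65 times as far along the dispenser's -x at bench height, which shoves the bottom cap out and draws back as the plunger rises; the next cap then drops. Each full press ejects one cap.
- plunger_top (a point): Centre of the plunger's round grey flat head (36 mm across), on its top face, 130 mm above the bench when up; it moves straight down with the plunger.
- cap: The bottom cap of the stack, the one that will come out: white plastic disc, 36 mm diameter, 14 mm high, about 12 to 18 g. Origin at the centre of its underside, z up.
- cap_2: Second cap from the bottom, same size; to stay in the dispenser.
- cap_3: Third and top cap, same size; to stay in the dispenser.
- bay: Capping bay: two parallel black plastic rails fixed to the bench, each 80 mm long (along the bay's own y), 8 mm wide, 12 mm high, with a 70 mm wide clear lane between them, open at both ends; the floor is the bench. Origin on the bench at the centre of the lane; y runs along the lane, x across it. It stands on the left or the right of the dispenser.
- rack: Bystander: loose blue tube rack with purple-capped tubes, 115 x 70 mm, 90 mm tall overall, 0.6 kg. Origin at the centre of its underside. It stands on the other side from the bay.
- pot: Bystander: loose specimen pot with lid, 54 mm diameter, 70 mm tall, origin at the centre of its underside.
- vial: Bystander: loose amber vial, 25 mm diameter, 57 mm tall, origin at the centre of its underside.
Mind the look-alikes: they are no part of the job. Of the things that look like the dispenser, the smaller one is meant. Of the things that look like the bay, the larger one is meant.

How it is judged:
By the outcome, as a careful person would: the job done as asked, in the order asked, and still so for the second after the job is handed in, with the robot touching nothing.
It also fails if it takes over 72 s, if anything falls off the work surface, if the arm or the gripper's body presses on something with over 40 N, if the wrist force passes 120 N, or if a joint passes its speed limit or range.

## Working session

There is one attempt and no reset: what is moved stays moved. The work goes in short steps, Python scripts to look and compute and a tool call to move; the robot and the scene stay as the last step left them, time stands still between calls to the robot, and variables do not carry over. Pictures are saved under pics/ and viewed, and the job is handed in when it is done.

Besides the shell and the picture viewer there is one more tool, called as name(argument=value, ...) on one line, values as JSON. drive_tool: Moves the arm, as the interface text tells. Its arguments: {"type":"object","properties":{"offset":{"type":"array"},"rotation":{"type":"array"},"fingers":{"type":"array"},"force":{"type":"number"}},"required":["offset","rotation","fingers"]}

```bash
mkdir -p pics
cat > h.py <<'E'
import numpy as np, cv2
from bench import arm
def snap(n,f):
    im=arm.capture(n); cv2.imwrite(f'pics/{f}.png',cv2.cvtColor(im,cv2.COLOR_RGB2BGR)); return im
def ray(n,uv,z,m=None):
    m=m or arm.camera_model(n)
    K=np.array(m['mtx']);T=np.array(m['world_to_cam']);R=T[:3,:3];c=-R.T@T[:3,3]
    uv=np.atleast_2d(np.array(uv,float))
    d=m.get('dist'); 
    p=cv2.undistortPoints(uv.reshape(-1,1,2),K,np.array(d) if d is not None else None).reshape(-1,2)
    D=np.c_[p[:,0],-p[:,1],-np.ones(len(p))]@R
    return c+D*((z-c[2])/D[:,2])[:,None]
def proj(n,P,m=None):
    m=m or arm.camera_model(n)
    K=np.array(m['mtx']);T=np.array(m['world_to_cam']);P=np.atleast_2d(P)
    q=P@T[:3,:3].T+T[:3,3]; return np.c_[K[0,0]*q[:,0]/-q[:,2]+K[0,2],K[1,1]*-q[:,1]/-q[:,2]+K[1,2]]
E
python3 - <<'E'
from h import *
for n in('top','scene','wrist'): snap(n,n+'0')
print(arm.camera_model('top'));print(arm.camera_model('scene').keys());print(arm.read_state())
E
```

```text
{'mtx': array([[493.00369208,   0.        , 287.93311732],
       [  0.        , 493.00369208, 208.46005773],
       [  0.        ,   0.        ,   1.        ]]), 'world_to_cam': array([[ 0.00351559, -0.99947199,  0.03230132, -0.0297838 ],
       [ 0.99044028,  0.00793451,  0.13771381, -0.52988557],
       [-0.1378974 ,  0.03150838,  0.98994522, -0.95558639],
       [ 0.        ,  0.        ,  0.        ,  1.        ]])}
dict_keys(['mtx', 'world_to_cam'])
{'time_s': 0.15, 'joint_positions': array([ 6.90013681e+01,  1.76949182e+01,  9.36719824e+01,  1.09867226e-03,
        6.87389966e+01, -3.99329086e+00]), 'joint_velocities': array([-0.07585992, -0.14149305, -0.13210699,  0.03251671,  0.02300191,
       -0.00951006]), 'joint_torque': array([-1.57725658e-04, -4.15799654e+01, -2.77147311e+01, -8.98056874e-05,
        6.05967245e-03,  4.76418427e-05]), 'tcp_pos': array([0.18257307, 0.59706005, 0.23029707]), 'tool_rot': array([-1.79991605e+02,  1.05568874e-01,  7.29942674e+01]), 'force': array([ 0.31518624, -0.18413017, -0.50961495]), 'ft_torque': array([0.00409524, 0.00352865, 0.02322328]), 'grip_width': 0.08532168460600102}
```

View pics/top0.png

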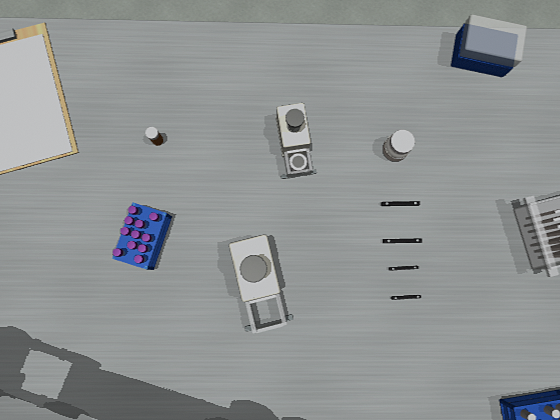

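View pics/scene0.png

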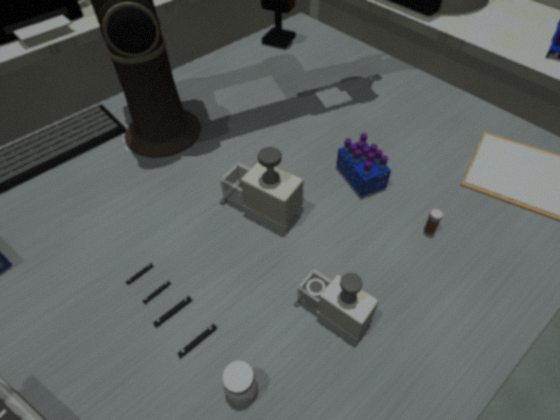

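View pics/wrist0.png

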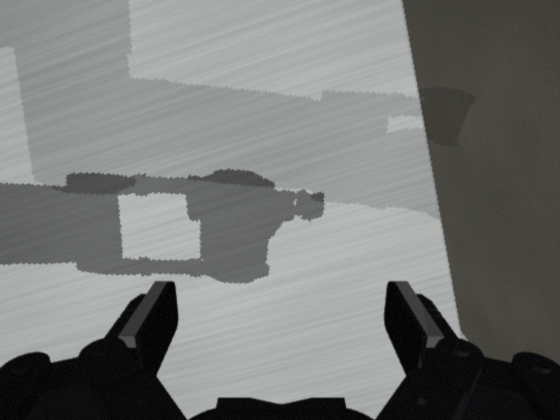

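Top view shows two dispenser-like things. The smaller is at (295,125) with its magazine and caps at (299,162). The larger is at (256,270) and looks empty. It also shows two pairs of rails: the longer pair at (400,203)/(402,241) and the shorter at (403,268)/(405,297). I'll measure both pairs and confirm in a crop.

Run:
```python
from h import *
im=cv2.cvtColor(cv2.imread('pics/top0.png'),cv2.COLOR_BGR2RGB)
g=im.max(2)
m=((g<70)*255).astype(np.uint8); m[:, :370]=0; m[:180]=0; m[310:]=0; m[:,440:]=0
cs,_=cv2.findContours(m,cv2.RETR_EXTERNAL,cv2.CHAIN_APPROX_NONE)
for c in cs:
    if len(c)<20: continue
    r=cv2.minAreaRect(c); b=cv2.boxPoints(r)
    b3=ray('top',b,0.010); e=[np.linalg.norm(b3[i]-b3[(i+1)%4])*1e3 for i in range(2)]
    print('rail',r[0],np.round(e,1),np.round(b3.mean(0),4), np.round(b3[:,:2],4).tolist())
crop=im[85:320,215:440]
cv2.imwrite('pics/crop0.png',cv2.cvtColor(cv2.resize(crop,None,fx=2.5,fy=2.5,interpolation=cv2.INTER_CUBIC),cv2.COLOR_RGB2BGR))
sc=cv2.imread('pics/scene0.png')[255:400,130:390]
cv2.imwrite('pics/crop1.png',cv2.resize(sc,None,fx=3,fy=3,interpolation=cv2.INTER_CUBIC))
```

```text
rail (405.5124816894531, 296.7493896484375) [59.8  7.1] [ 0.3544 -0.2676  0.01  ] [[0.3564, -0.2376], [0.3595, -0.2974], [0.3524, -0.2975], [0.3493, -0.2378]]
rail (403.0028991699219, 267.5382385253906) [58.4  6.6] [ 0.4134 -0.2642  0.01  ] [[0.4144, -0.2349], [0.419, -0.2931], [0.4125, -0.2934], [0.4078, -0.2353]]
rail (402.0, 240.0) [79.2  8.3] [ 0.4699 -0.2637  0.01  ] [[0.4738, -0.2242], [0.4743, -0.3034], [0.466, -0.3032], [0.4656, -0.224]]
rail (400.0, 203.0) [80.   8.5] [ 0.5472 -0.2617  0.01  ] [[0.5511, -0.2218], [0.5518, -0.3019], [0.5433, -0.3016], [0.5427, -0.2216]]
```

View pics/crop0.png

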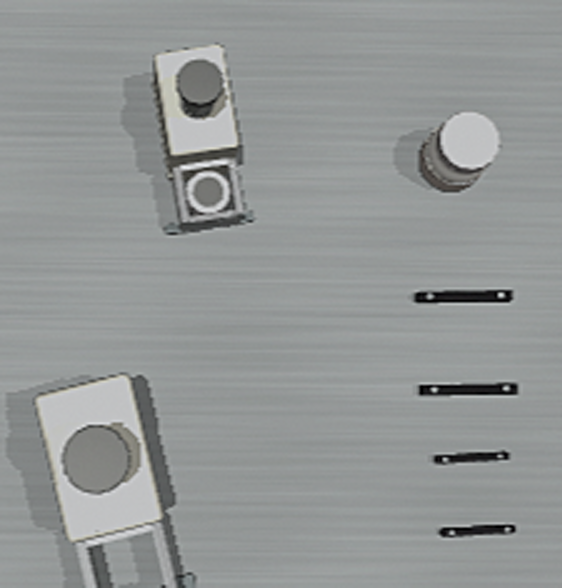

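View pics/crop1.png

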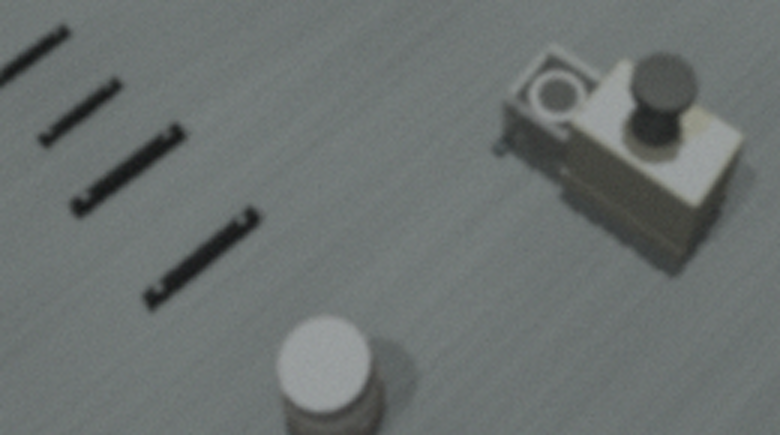

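The crop confirms the target dispenser: the small one with a plunger head and white caps. The target bay is the 80 mm pair, with rails 77 mm apart centre to centre, as described (78). Next I'll measure the plunger head and the dispenser axis.

Run:
```python
from h import *
im=cv2.imread('pics/top0.png'); 
g=cv2.cvtColor(im,cv2.COLOR_BGR2GRAY)
big=cv2.resize(im[90:190,260:330],None,fx=8,fy=6,interpolation=cv2.INTER_CUBIC)
# white housing top
hsv=cv2.cvtColor(im,cv2.COLOR_BGR2HSV)
w=((g>185)*255).astype(np.uint8); w[:, :265]=0;w[:,325:]=0;w[:95]=0;w[152:]=0
cs,_=cv2.findContours(w,cv2.RETR_EXTERNAL,cv2.CHAIN_APPROX_NONE)
c=max(cs,key=cv2.contourArea); r=cv2.minAreaRect(cv2.convexHull(c)); b=cv2.boxPoints(r); b3=ray('top',b,0.080)
print('housing',b.round(1).tolist(),b3.round(4)[:,:2].tolist(),[np.linalg.norm(b3[i]-b3[(i+1)%4])*1e3 for i in range(2)],b3.mean(0))
d=((g<118)*255).astype(np.uint8); d[:, :280]=0;d[:,312:]=0;d[:100]=0;d[140:]=0
print(g[104:134:2,284:308:2])
ci=cv2.HoughCircles(cv2.resize(g[90:150,265:325],None,fx=4,fy=4,interpolation=cv2.INTER_CUBIC),cv2.HOUGH_GRADIENT,1,20,param1=80,param2=12,minRadius=34,maxRadius=50)
for q in ci[0][:4]:
    u=q[:2]/4+[265,90]; print('circ',u,q[2]/4,ray('top',u,0.130), 'Rpx exp',493*.018/.76)
ci=cv2.HoughCircles(cv2.resize(g[145:180,280:320],None,fx=4,fy=4,interpolation=cv2.INTER_CUBIC),cv2.HOUGH_GRADIENT,1,20,param1=80,param2=12,minRadius=28,maxRadius=48)
for q in ci[0][:4]:
    u=q[:2]/4+[280,145]; print('cap',u,q[2]/4,ray('top',u,0.042))
s=cv2.imread('pics/scene0.png'); gs=cv2.cvtColor(s,cv2.COLOR_BGR2GRAY)
print(arm.camera_model('scene'))
m=arm.camera_model('scene')
cv2.imwrite('pics/c2.png',cv2.resize(s[260:340,290:390],None,fx=7,fy=7,interpolation=cv2.INTER_CUBIC))
```

```text
housing [[277.1000061035156, 106.5999984741211], [302.70001220703125, 102.4000015258789], [309.5, 142.8000030517578], [283.79998779296875, 147.0]] [[0.7276, -0.0032], [0.7372, -0.054], [0.6548, -0.0672], [0.6455, -0.0169]] [np.float64(51.74240624564869), np.float64(83.43510512245832)] [ 0.69126251 -0.03534678  0.08      ]
[[151 149 121 131 170 198 199 197 195 199 165 147]
 [200 198 196 195 195 195 194 193 194 194 150 151]
 [193 193 195 200 205 173 172 201 196 195 162 150]
 [193 195 187  95 107 109 108 100 131 200 188 144]
 [195 186  99 112 111 112 112 111 107 146 201 131]
 [199 121 111 114 113 113 112 112 112 105 176 123]
 [199 108 114 113 114 113 113 112 112 112 169 165]
 [200 109 115 115 114 114 113 115 113 112 169 130]
 [200  81 118 115 115 116 115 116 113 116 108 156]
 [195 134 121 117 117 116 117 117 117  79 119 199]
 [193 177  18 121 122 119 120 124 100 110 131 173]
 [191 173  74  33  20  79  61  20  84 139 125 205]
 [192 203  82  49  55  52  72  67 118 128 175 199]
 [192 194 158  87  44  66  64  62 133 176 197 196]
 [193 193 196 209 164 144 132 211 203 195 193 195]]
circ [294.
[... 372 characters left out ...]

cap [298.125 161.625] 8.525 [[ 0.62562157 -0.04696193  0.042     ]]
cap [297.875 166.875] 11.025 [[ 0.61471745 -0.04646137  0.042     ]]
cap [292.375 162.125] 11.575 [[ 0.62445188 -0.03527137  0.042     ]]
cap [296.625 156.375] 11.575 [[ 0.63651773 -0.04389887  0.042     ]]
{'mtx': array([[405.35180014,   0.        , 281.86078124],
       [  0.        , 405.35180014, 216.9189189 ],
       [  0.        ,   0.        ,   1.        ]]), 'world_to_cam': array([[ 0.66888512,  0.74315189, -0.01783145, -0.31956125],
       [-0.57194708,  0.52981577,  0.6262362 ,  0.22897127],
       [ 0.474836  , -0.40868143,  0.77942944, -1.09268302],
       [ 0.        ,  0.        ,  0.        ,  1.        ]])}
```

View pics/c2.png

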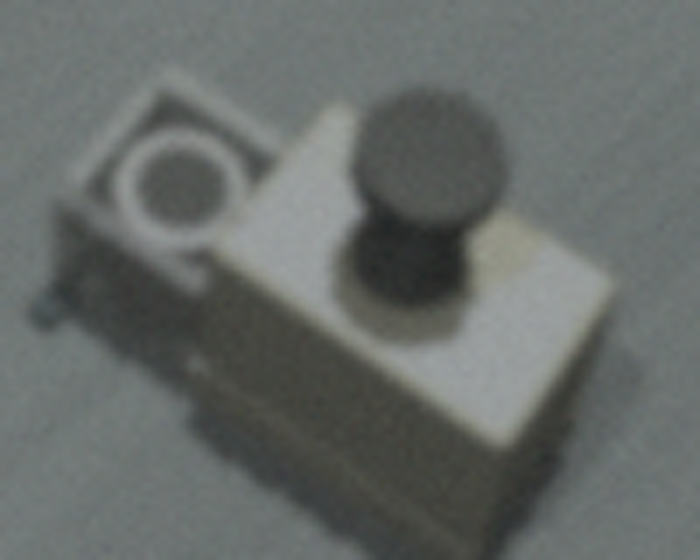

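```bash
cat >> h.py <<'E'
from scipy.spatial.transform import Rotation as Ro
def plan(*targets):
    s=arm.read_state(); p=s['tcp_pos']; R=Ro.from_euler('xyz',s['tool_rot'],degrees=True)
    print('t',round(s['time_s'],2),'tcp',p.round(4),s['tool_rot'].round(2),'F',s['force'].round(1),'w',round(s['grip_width'],4))
    for x,y,z,yaw in targets:
        T=Ro.from_euler('xyz',[180,0,yaw],degrees=True)
        print((x,y,z,yaw),'off',(R.inv().apply(np.array([x,y,z])-p)*1e3).round(1),'rot',(R.inv()*T).as_rotvec(degrees=True).round(1))
E
python3 - <<'E'
from h import *
plan((.689,-.036,.231,0),(.689,-.036,.16,0))
print(ray('top',[[280,177],[314,172]],0.0),ray('top',[[270,235],[256,268]],.12))
E
```

```text
t 0.15 tcp [0.1826 0.5971 0.2303] [-1.7999e+02  1.1000e-01  7.2990e+01] F [ 0.3 -0.2 -0.5] w 0.0853
(0.689, -0.036, 0.231, 0) off [-457.3  669.4    0. ] rot [ 0.1  0.1 73. ]
(0.689, -0.036, 0.16, 0) off [-457.1  669.4   71. ] rot [ 0.1  0.1 73. ]
[[ 0.6020262  -0.01095496  0.        ]
 [ 0.61352792 -0.08280717  0.        ]] [[0.46926197 0.00852919 0.12      ]
 [0.40925962 0.03333744 0.12      ]]
```

drive_tool(offset=[[-45,66,-5],[-90,132,-10],[-135,198,-15],[-180,264,-20],[-225,330,-20],[-270,396,-20],[-315,462,-20],[-360,528,-20],[-405,594,-20],[-450,660,-15]], rotation=[[0,0,8],[0,0,16],[0,0,24],[0,0,32],[0,0,40],[0,0,48],[0,0,56],[0,0,64],[0,0,72],[0,0,73]], fingers=[0,0,0,0,0,0,0,0,0,0])

```text
time_s: 1.4
tcp_pos: [0.5743, 0.1087, 0.2495]
tool_rot: [-180.0, -0.0, -0.1]
force: [0.9, 1.1, -0.7]
grip_width: -0.0001
```

Run:
```python
from h import *
plan((.689,-.036,.15,0))
```

```text
t 1.4 tcp [0.5743 0.1087 0.2495] [-1.7998e+02 -1.0000e-02 -9.0000e-02] F [ 0.9  1.1 -0.7] w -0.0001
(0.689, -0.036, 0.15, 0) off [114.9 144.5  99.5] rot [-0.  -0.  -0.1]
```

drive_tool(offset=[[38,48,0],[77,96,0],[115,144,20],[115,144,60],[115,144,60],[115,144,60]], rotation=[[0,0,0],[0,0,0],[0,0,0],[0,0,0],[0,0,0],[0,0,0]], fingers=[0,0,0,0,0,0])

```text
time_s: 2.15
tcp_pos: [0.6883, -0.0331, 0.1902]
tool_rot: [-180.0, -0.0, 0.0]
force: [0.5, -0.2, 0.5]
grip_width: -0.0001
```

Run:
```python
from h import *
plan((.689,-.036,.14,0),(.689,-.036,.1015,0))
snap('wrist','wrist1');snap('scene','scene1')
print(proj('wrist',[[.689,-.036,.13]]))
```

```text
t 2.15 tcp [ 0.6883 -0.0331  0.1902] [-1.7999e+02 -1.0000e-02  3.0000e-02] F [ 0.5 -0.2  0.5] w -0.0001
(0.689, -0.036, 0.14, 0) off [ 0.7  3.  50.2] rot [-0. -0.  0.]
(0.689, -0.036, 0.1015, 0) off [ 0.7  3.  88.7] rot [-0. -0.  0.]
[[280.72778196 234.86031116]]
```

View pics/wrist1.png

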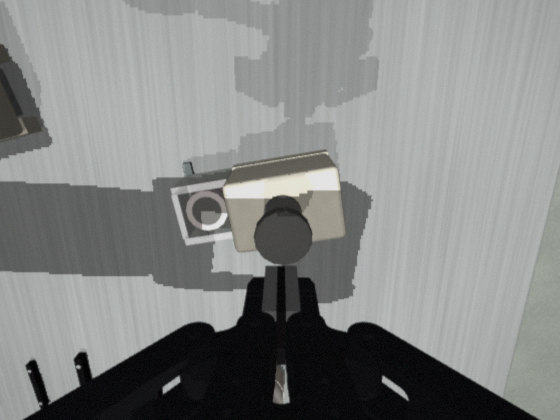

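View pics/scene1.png

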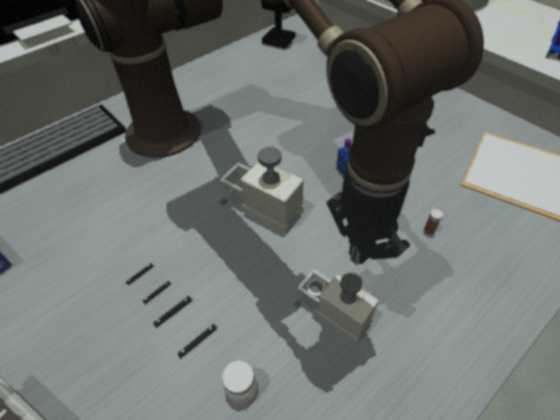

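Wrist view: the plunger head is centred at (283,235), and my estimate projects to (281,235), so they agree within about 1 mm. Next is descending.

drive_tool(offset=[[1,3,20],[1,3,40],[1,3,55],[1,3,55]], rotation=[[0,0,0],[0,0,0],[0,0,0],[0,0,0]], fingers=[0,0,0,0])

```text
time_s: 2.75
tcp_pos: [0.6874, -0.0364, 0.1316]
tool_rot: [-180.0, 0.3, -0.0]
force: [0.7, 0.5, 0.2]
grip_width: -0.0001
```

drive_tool(offset=[[0,0,4],[0,0,7],[0,0,10],[0,0,13],[0,0,16],[0,0,19],[0,0,22],[0,0,25],[0,0,28],[0,0,28]], rotation=[[0,0,0],[0,0,0],[0,0,0],[0,0,0],[0,0,0],[0,0,0],[0,0,0],[0,0,0],[0,0,0],[0,0,0]], fingers=[0,0,0,0,0,0,0,0,0,0])

```text
time_s: 4.0
tcp_pos: [0.6899, -0.0367, 0.1067]
tool_rot: [180.0, -0.1, -0.0]
force: [0.7, 0.3, 5.7]
grip_width: 0.0004
```

drive_tool(offset=[[0,0,2],[0,0,4],[0,0,4]], rotation=[[0,0,0],[0,0,0],[0,0,0]], fingers=[0,0,0])

```text
time_s: 4.38
tcp_pos: [0.6899, -0.0367, 0.103]
tool_rot: [180.0, -0.1, -0.0]
force: [1.6, 0.4, 5.0]
grip_width: -0.0001
```

drive_tool(offset=[[0,0,1],[0,0,2],[0,0,2]], rotation=[[0,0,0],[0,0,0],[0,0,0]], fingers=[0,0,0])

```text
time_s: 4.75
tcp_pos: [0.6899, -0.0367, 0.1021]
tool_rot: [180.0, -0.1, -0.0]
force: [-0.8, -0.1, 8.8]
grip_width: -0.0001
```

drive_tool(offset=[[0,0,1],[0,0,1.5],[0,0,1.5]], rotation=[[0,0,0],[0,0,0],[0,0,0]], fingers=[0,0,0])

```text
time_s: 5.12
tcp_pos: [0.69, -0.0367, 0.102]
tool_rot: [180.0, -0.1, -0.0]
force: [-3.6, 0.1, 14.2]
grip_width: -0.0002
```

Hard stop: z is steady at 0.102 while the force climbs to 14 N. I'll release it slowly.

drive_tool(offset=[[0,0,-5],[0,0,-10],[0,0,-15],[0,0,-20],[0,0,-25],[0,0,-30],[0,0,-40],[0,0,-70],[0,0,-100],[0,0,-100]], rotation=[[0,0,0],[0,0,0],[0,0,0],[0,0,0],[0,0,0],[0,0,0],[0,0,0],[0,0,0],[0,0,0],[0,0,0]], fingers=[0,0,0,0,0,0,0,0,0,0])

```text
time_s: 6.38
tcp_pos: [0.691, -0.0368, 0.2024]
tool_rot: [180.0, -0.3, -0.0]
force: [0.5, 0.2, -0.2]
grip_width: -0.0002
```

Run:
```python
from h import *
snap('top','top2');a=snap('scene','scene2')
plan((.556,.0,.20,0))
```

```text
t 6.47 tcp [ 0.6886 -0.0365  0.1984] [-1.7999e+02  8.0000e-02 -0.0000e+00] F [0.2 0.7 0.1] w 0.0
(0.556, 0.0, 0.2, 0) off [-132.6  -36.5   -1.4] rot [-0.   0.1 -0. ]
```

View pics/top2.png

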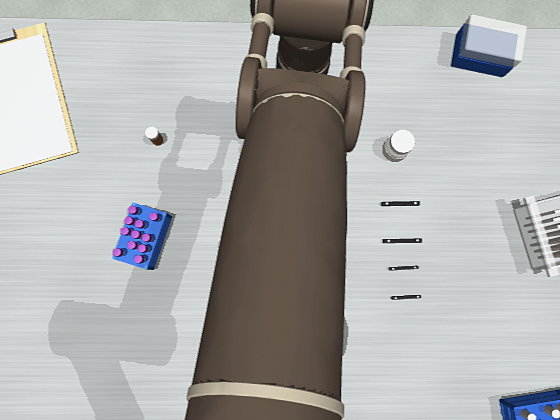

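View pics/scene2.png

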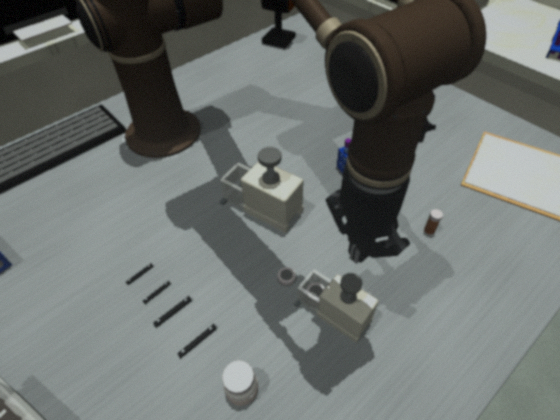

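The scene shows one cap out at (288,276), with the plunger back up. I'll move over it to measure it with the wrist camera.

drive_tool(offset=[[-40,20,-10],[-80,40,-10],[-120,60,-10],[-140,60,-10],[-140,60,-10],[-140,60,-10]], rotation=[[0,0,0],[0,0,0],[0,0,0],[0,0,0],[0,0,0],[0,0,0]], fingers=[0.28,0.28,0.28,0.28,0.28,0.28])

```text
time_s: 7.22
tcp_pos: [0.5496, -0.0964, 0.2083]
tool_rot: [-180.0, 0.0, 0.0]
force: [0.0, -0.0, 0.4]
grip_width: 0.0237
```

Run:
```python
from h import *
m=arm.camera_model('wrist')
a=snap('wrist','wrist3'); 
s=cv2.imread('pics/scene2.png');
print('scene',ray('scene',[288,275],.014))
print('expect px',proj('wrist',[[.5561,-.0576,.014]],m))
g=cv2.medianBlur(cv2.cvtColor(a,cv2.COLOR_RGB2GRAY),3)
ci=cv2.HoughCircles(g,cv2.HOUGH_GRADIENT,1,20,param1=100,param2=18,minRadius=14,maxRadius=45)
if ci is not None:
  for q in ci[0]: 
    c=ray('wrist',q[:2],.014,m)[0]; e=ray('wrist',q[:2]+[q[2],0],.014,m)[0]
    print(q,c.round(4),'r',np.linalg.norm(c-e).round(4))
plan((.556,-.02,.2,0))
```

```text
scene [[ 0.56041693 -0.05792709  0.014     ]]
expect px [[288.74100324 138.61984176]]
[367.5 129.5  21. ] [ 0.628  -0.0493  0.014 ] r 0.0192
[511.5 127.5  29.4] [ 0.7592 -0.0475  0.014 ] r 0.0268
[383.5 323.5  27.3] [ 0.6614 -0.2577  0.014 ] r 0.0299
[289.5 141.5  18.3] [ 0.5568 -0.0602  0.014 ] r 0.0169
[43.5  7.5 26.8] [0.352  0.0497 0.014 ] r 0.0222
[392.5 341.5  31.6] [ 0.6736 -0.2813  0.014 ] r 0.0353
[474.5 123.5  20.7] [ 0.7249 -0.0439  0.014 ] r 0.0188
[375.5  74.5  25.2] [ 0.6315 -0.0023  0.014 ] r 0.022
[385.5 142.5  19.9] [ 0.6456 -0.0611  0.014 ] r 0.0184
t 7.28 tcp [ 0.55   -0.0964  0.2085] [-1.7999e+02  1.0000e-02  2.0000e-02] F [ 0.4 -0.3 -0.4] w 0.0239
(0.556, -0.02, 0.2, 0) off [  6.1 -76.4   8.6] rot [-0.  0.  0.]
```

View pics/wrist3.png

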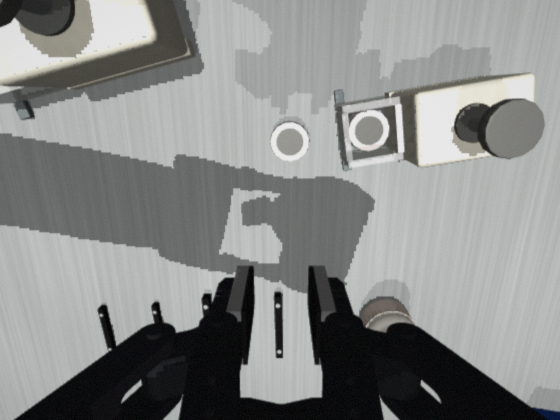

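Wrist view: the cap is at (290,141), giving (0.557,-0.059) with radius 17 mm. That agrees with the scene view (0.560,-0.058) and the expected outlet (0.556,-0.058). Two caps remain in the magazine at (368,130). I'll go to its +y side and descend.

drive_tool(offset=[[3,-40,0],[7,-84,0],[7,-84,0],[7,-84,40],[7,-84,80],[7,-84,120],[7,-84,150],[7,-84,170],[7,-84,170]], rotation=[[0,0,0],[0,0,0],[0,0,0],[0,0,0],[0,0,0],[0,0,0],[0,0,0],[0,0,0],[0,0,0]], fingers=[0.28,0.28,0.28,0.28,0.28,0.28,0.28,0.28,0.28])

```text
time_s: 8.4
tcp_pos: [0.5549, -0.0129, 0.0369]
tool_rot: [-180.0, 0.3, -0.0]
force: [-0.5, 0.8, 0.7]
grip_width: 0.024
```

Run:
```python
from h import *
plan((.557,-.013,.006,0))
snap('scene','scene4')
s=cv2.imread('pics/scene4.png')[180:360,180:400]; cv2.imwrite('pics/s4.png',cv2.resize(s,None,fx=3.3,fy=3.3,interpolation=cv2.INTER_CUBIC))
```

```text
t 8.4 tcp [ 0.5549 -0.0129  0.0369] [-179.99    0.26   -0.  ] F [-0.5  0.8  0.7] w 0.024
(0.557, -0.013, 0.006, 0) off [ 2.2  0.1 30.9] rot [-0.   0.3 -0. ]
```

View pics/s4.png

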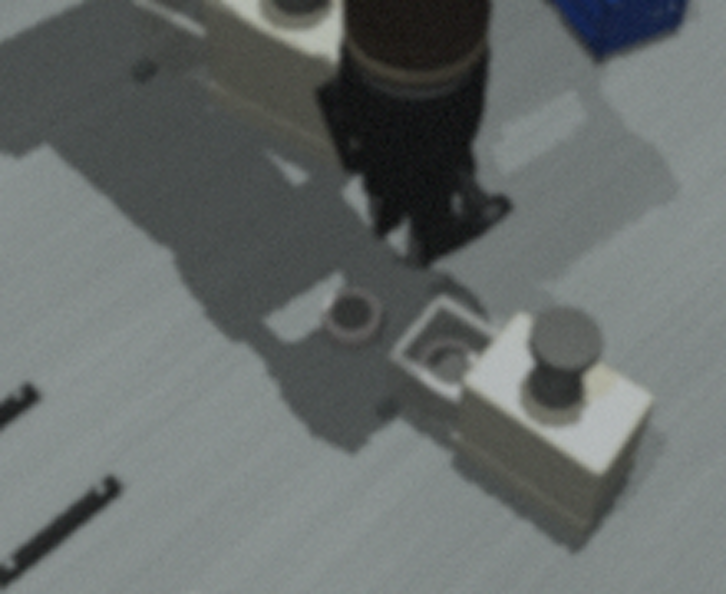

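The fingers are above the free spot beside the cap, clear of both dispensers. Lowering now.

drive_tool(offset=[[0,0,10],[0,0,20],[0,0,28],[0,0,28],[0,0,28]], rotation=[[0,0,0],[0,0,0],[0,0,0],[0,0,0],[0,0,0]], fingers=[0.28,0.28,0.28,0.28,0.28])

```text
time_s: 9.07
tcp_pos: [0.5564, -0.0126, 0.0111]
tool_rot: [180.0, -0.0, -0.0]
force: [-0.5, -0.9, 0.0]
grip_width: 0.0241
```

Run:
```python
from h import *
plan((.557,-.035,.006,0),(.509,-.235,.006,0))
```

```text
t 9.07 tcp [ 0.5564 -0.0126  0.0111] [ 1.8e+02 -1.0e-02 -0.0e+00] F [-0.5 -0.9  0. ] w 0.0241
(0.557, -0.035, 0.006, 0) off [ 0.6 22.4  5.1] rot [ 0. -0. -0.]
(0.509, -0.235, 0.006, 0) off [-47.4 222.4   5.1] rot [ 0. -0. -0.]
```

drive_tool(offset=[[0,0,4],[0,0,6],[0,6,6],[0,12,6],[0,16,6],[0,19,6],[0,22,6],[0,25,6],[0,28,6],[0,32,6]], rotation=[[0,0,0],[0,0,0],[0,0,0],[0,0,0],[0,0,0],[0,0,0],[0,0,0],[0,0,0],[0,0,0],[0,0,0]], fingers=[0.28,0.28,0.28,0.28,0.28,0.28,0.28,0.28,0.28,0.28])

```text
time_s: 10.32
tcp_pos: [0.5563, -0.0448, 0.0051]
tool_rot: [-180.0, 0.0, 0.0]
force: [1.1, -0.1, -0.1]
grip_width: 0.0241
```

Run:
```python
from h import *
plan((.509,-.235,.005,0))
snap('scene','scene5')
s=cv2.imread('pics/scene5.png')[200:380,150:370]; cv2.imwrite('pics/s5.png',cv2.resize(s,None,fx=3.3,fy=3.3,interpolation=cv2.INTER_CUBIC))
```

```text
t 10.32 tcp [ 0.5563 -0.0448  0.0051] [-180.    0.    0.] F [ 1.1 -0.1 -0.1] w 0.0241
(0.509, -0.235, 0.005, 0) off [-4.730e+01  1.902e+02  1.000e-01] rot [-0.  0.  0.]
```

View pics/s5.png

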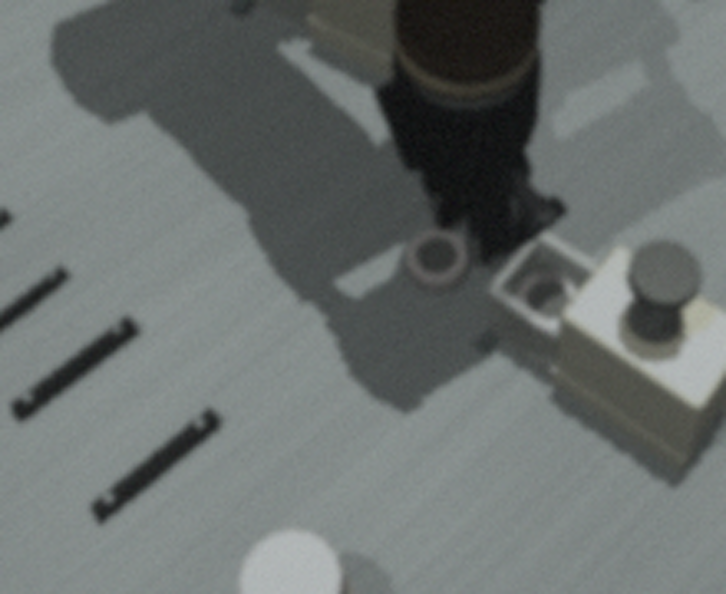

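The fingers now cradle the cap (crop (437,257)). I'll push on slowly along a shallow diagonal.

drive_tool(offset=[[0,5,0],[-1,10,0],[-2,15,0],[-3,20,0],[-4,25,0],[-6,30,0],[-7,35,0],[-9,40,0],[-10,45,0],[-12,50,0]], rotation=[[0,0,0],[0,0,0],[0,0,0],[0,0,0],[0,0,0],[0,0,0],[0,0,0],[0,0,0],[0,0,0],[0,0,0]], fingers=[0.28,0.28,0.28,0.28,0.28,0.28,0.28,0.28,0.28,0.28])

```text
time_s: 11.62
tcp_pos: [0.5443, -0.095, 0.0051]
tool_rot: [180.0, -0.0, -0.0]
force: [-0.5, 0.2, -0.6]
grip_width: 0.024
```

```bash
cat > look.py <<'E'
from h import *
import sys
plan((.509,-.235,.005,0))
n=sys.argv[1]
a=snap('scene',n)
P=arm.read_state()['tcp_pos']; e=P+np.array([0,-.0243,0]);e[2]=.014
print('expected cap px',proj('scene',[e]))
u,v=proj('scene',[e])[0].astype(int)
x0,y0=max(0,u-60),max(0,v-45)
s=cv2.imread(f'pics/{n}.png')[y0:y0+100,x0:x0+130]; cv2.imwrite(f'pics/{n}c.png',cv2.resize(s,None,fx=5,fy=5,interpolation=cv2.INTER_CUBIC)); print(x0,y0)
E
python3 look.py s6
```

```text
t 11.62 tcp [ 0.5443 -0.095   0.0051] [ 1.8e+02 -1.0e-02 -1.0e-02] F [-0.5  0.2 -0.6] w 0.024
(0.509, -0.235, 0.005, 0) off [-3.53e+01  1.40e+02  1.00e-01] rot [ 0. -0. -0.]
expected cap px [[258.33611444 288.52593783]]
198 243
```

View pics/s6c.png

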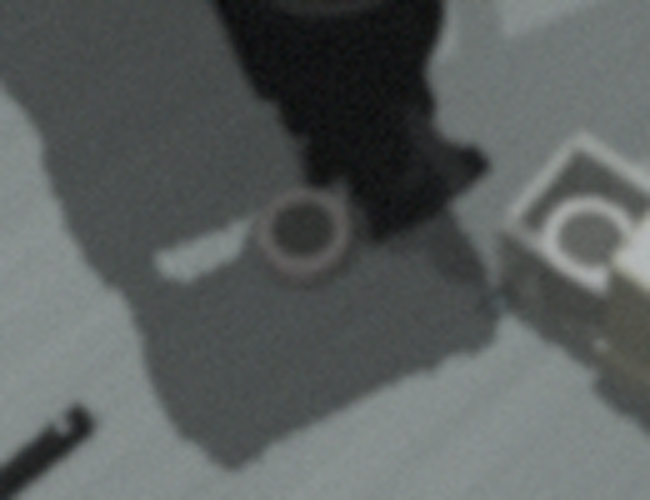

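The cap is at (259,289), as expected for the cradle (258,289). I'll continue.

drive_tool(offset=[[-2,5,0],[-4,10,0],[-6,15,0],[-8,20,0],[-10,25,0],[-12,30,0],[-14,35,0],[-16,40,0],[-18,45,0],[-20,50,0]], rotation=[[0,0,0],[0,0,0],[0,0,0],[0,0,0],[0,0,0],[0,0,0],[0,0,0],[0,0,0],[0,0,0],[0,0,0]], fingers=[0.28,0.28,0.28,0.28,0.28,0.28,0.28,0.28,0.28,0.28])

```text
time_s: 12.92
tcp_pos: [0.5242, -0.1449, 0.0051]
tool_rot: [180.0, -0.0, -0.0]
force: [-0.8, 0.3, 0.0]
grip_width: 0.024
```

```bash
python3 look.py s7
```

```text
t 12.93 tcp [ 0.5242 -0.1449  0.0051] [180.  -0.  -0.] F [-0.8  0.3  0. ] w 0.024
(0.509, -0.235, 0.005, 0) off [-15.2  90.1   0.1] rot [ 0. -0. -0.]
expected cap px [[231.18364761 297.5538624 ]]
171 252
```

View pics/s7c.png

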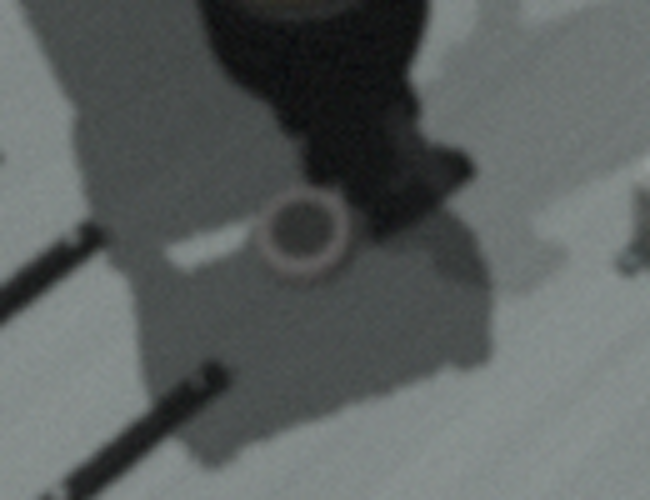

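Still cradled and well aimed between the rails. I'll continue to the bay mouth.

drive_tool(offset=[[-2,5,0],[-4,10,0],[-6,15,0],[-8,20,0],[-10,25,0],[-12,30,0],[-14,35,0],[-15,40,0],[-15,45,0],[-15,50,0]], rotation=[[0,0,0],[0,0,0],[0,0,0],[0,0,0],[0,0,0],[0,0,0],[0,0,0],[0,0,0],[0,0,0],[0,0,0]], fingers=[0.28,0.28,0.28,0.28,0.28,0.28,0.28,0.28,0.28,0.28])

```text
time_s: 14.22
tcp_pos: [0.5094, -0.195, 0.0051]
tool_rot: [180.0, -0.0, -0.0]
force: [-0.8, 0.2, -0.7]
grip_width: 0.0242
```

```bash
python3 look.py s8
```

```text
t 14.22 tcp [ 0.5094 -0.195   0.0051] [ 1.8e+02 -1.0e-02 -0.0e+00] F [-0.8  0.2 -0.7] w 0.0242
(0.509, -0.235, 0.005, 0) off [-0.4 40.   0.1] rot [ 0. -0. -0.]
expected cap px [[204.90842003 308.90938141]]
144 263
```

View pics/s8c.png

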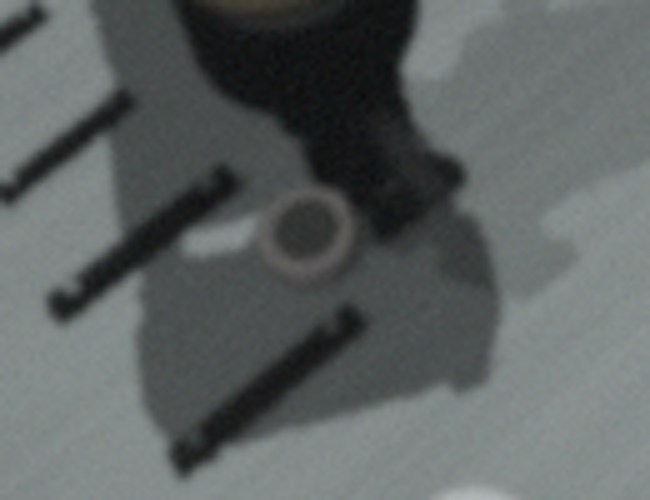

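drive_tool(offset=[[0,5,0],[0,10,0],[0,15,0],[0,20,0],[0,25,0],[0,30,0],[0,35,0],[0,39,0],[0,42,0],[0,43,0]], rotation=[[0,0,0],[0,0,0],[0,0,0],[0,0,0],[0,0,0],[0,0,0],[0,0,0],[0,0,0],[0,0,0],[0,0,0]], fingers=[0.28,0.28,0.28,0.28,0.28,0.28,0.28,0.28,0.28,0.28])

```text
time_s: 15.52
tcp_pos: [0.5093, -0.2378, 0.0051]
tool_rot: [180.0, -0.0, -0.0]
force: [-0.3, 0.1, 0.1]
grip_width: 0.0238
```

```bash
python3 look.py s9
```

```text
t 15.53 tcp [ 0.5093 -0.2378  0.0051] [ 1.8e+02 -0.0e+00 -1.0e-02] F [-0.3  0.1  0.1] w 0.0238
(0.509, -0.235, 0.005, 0) off [-0.3 -2.8  0.1] rot [ 0. -0. -0.]
expected cap px [[185.65119228 323.36566613]]
125 278
```

View pics/s9c.png

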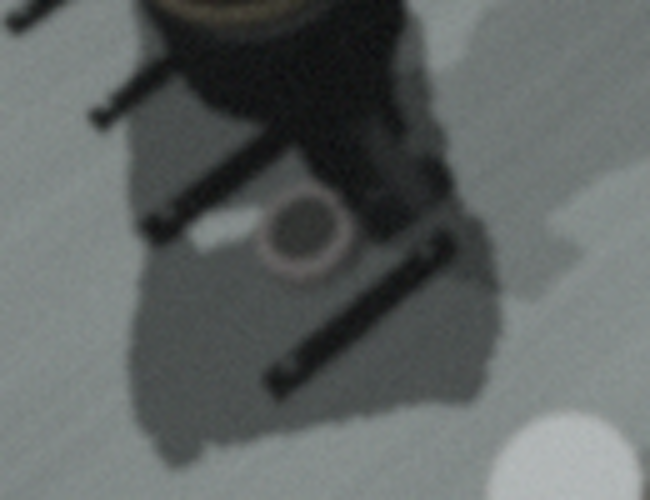

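The cap sits between the rails at about (186,324). I'll back off along +y, then rise. After that I'll move up and away so the top camera can see it.

drive_tool(offset=[[0,-5,0],[0,-15,0],[0,-30,0],[0,-40,-10],[0,-40,-50],[0,-40,-100],[0,-40,-150],[0,-40,-200],[0,-40,-230],[0,-40,-230]], rotation=[[0,0,0],[0,0,0],[0,0,0],[0,0,0],[0,0,0],[0,0,0],[0,0,0],[0,0,0],[0,0,0],[0,0,0]], fingers=[0.28,0.28,0.28,0.28,0.28,0.28,0.28,0.28,0.28,0.28])

```text
time_s: 16.82
tcp_pos: [0.5115, -0.1979, 0.2392]
tool_rot: [179.8, -0.4, 0.0]
force: [0.0, 0.2, -0.2]
grip_width: 0.024
```

drive_tool(offset=[[0,-50,0],[0,-100,0],[0,-150,0],[0,-200,0],[0,-250,0],[0,-300,0],[0,-350,0],[0,-400,0],[0,-400,0],[0,-400,0]], rotation=[[0,0,0],[0,0,0],[0,0,0],[0,0,0],[0,0,0],[0,0,0],[0,0,0],[0,0,0],[0,0,0],[0,0,0]], fingers=[0.28,0.28,0.28,0.28,0.28,0.28,0.28,0.28,0.28,0.28])

```text
time_s: 18.08
tcp_pos: [0.5081, 0.202, 0.2335]
tool_rot: [179.9, 0.2, 0.1]
force: [-1.0, 0.0, -0.2]
grip_width: 0.0241
```

Run:
```python
from h import *
a=snap('top','top9');snap('scene','scene9');plan()
c=cv2.cvtColor(a[120:280,350:450],cv2.COLOR_RGB2GRAY); k=4
ci=cv2.HoughCircles(cv2.resize(c,None,fx=k,fy=k,interpolation=cv2.INTER_CUBIC),cv2.HOUGH_GRADIENT,1,40,param1=80,param2=15,minRadius=30,maxRadius=46)
for q in ci[0][:4]:
    u=q[:2]/k+[350,120]; print(u,q[2]/k,ray('top',u,.014).round(4))
```

```text
t 18.18 tcp [0.5087 0.2012 0.2342] [ 1.7994e+02  1.0000e-01 -6.0000e-02] F [ 0.4 -1.   0.3] w 0.024
[403.125 141.375] 11.35 [[ 0.6786 -0.271   0.014 ]]
[400.875 220.875] 8.275 [[ 0.5092 -0.2614  0.014 ]]
[393.375 149.875] 11.075 [[ 0.6599 -0.2497  0.014 ]]
```

View pics/top9.png

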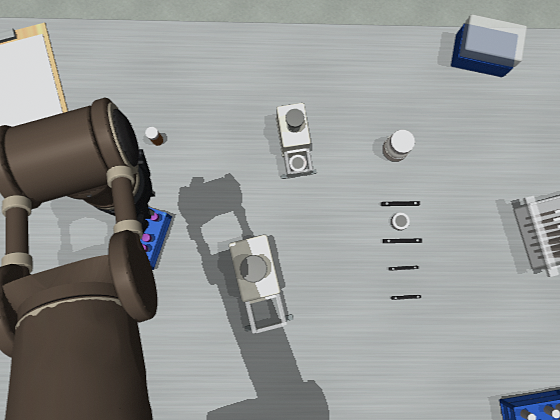

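View pics/scene9.png

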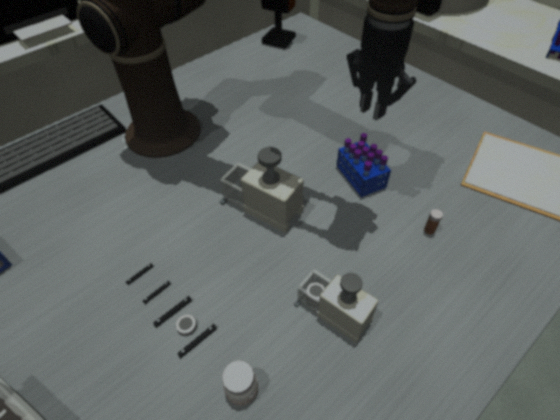

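The cap is at top pixel (401,221), giving (0.509,-0.261), which is within 2 mm of the bay centre (0.509,-0.263). The rack, pot and vial are where they were, and the arm is clear. I'm handing in.

```bash
python3 -c "
from bench import arm
print(arm.finish_job())"
```

```text
the job is handed in; nothing more can be done
None
```

The job is done and handed in at about 18 s. I pressed the smaller dispenser's plunger to its hard stop once and let it back up. One cap came out. I pushed it, cradled against the two slightly open, unmoving fingers, into the larger (80 mm) bay, then backed off, lifted and moved away.

- **Press:** the head stalled at z = 0.102 m with about 14 N on it, which matches the full 28 mm of travel.
- **Cap position:** the last top view puts the cap at (0.509, -0.261). That is within 2 mm of the bay centre I measured, (0.509, -0.263), so there is about 17 mm free on each side and about 20 mm at each end.
- **Everything else:** the remaining caps are still in the magazine and the plunger is up. In the last views the rack, pot and vial look unmoved; I compared these by eye, and the arm partly hid the rack in the top view. The gripper is touching nothing.
- **Disagreements:** the two camera views of the ejected cap differed by about 4 mm in x. The circle fits also read the cap's radius a little small, 17 mm against 18 mm on the wrist image. Neither affected the result.

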